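# Put the bench kit back in its holders

### The arm

A 6-joint arm with a two-finger parallel gripper is mounted at the origin on a cart in front of the work surface, level with it; the furniture and walls round the work are solid. World frame = base frame: x ahead of the robot, y to its left, z up, the work surface at z = 0. Lengths are in mm, angles in rad, forces in N, time in s.
With the tool pointing down it reaches from about 275 to 875 mm from the base axis. Payload 12.5 kg.
Tool frame: the origin (TCP) lies at the very end of the fingers, on their centre line; the grasp point (between the pads) lies 19 mm behind it; z points along the fingers, y is the line along which they close (so a half turn about z gives the same grasp; the last joint's range is limited). The gripper opens to 85 mm and grips with 20 to 120 N. Pads are 22 mm wide; open, the fingers measure 114 mm over their backs; the gripper's body (76 mm by 85 mm) begins 54 mm behind the grasp point. The pads swing forward as they close: fully open they stand 13 mm farther back than shut.
Start: joints at [-1.206, 0.351, 1.652, -0, 1.139, -0.085], TCP at [239.148, -495.27, 231.29] pointing down, gripper open.
Joint ranges: [-2.75, 2.75], [-0.79, 2.1], [0.01, 2.65], [-1.57, 4.71], [0.07, 3.14], [-2.87, 2.87]. Speed limits (rad/s): [2.22, 2.22, 2.79, 3.14, 3.14, 3.14].

### API

Orientations are given as a unit quaternion [w, x, y, z].
In Python, from bench import ctrl gives the robot as it stands. The module is installed in compiled form; this text tells all that it offers.
- The arm moves only by the tool servo_tool, never from a script. Its argument "moves" is text: rows parted by semicolons, each of 6 numbers parted by spaces: the shift along the world's x, y, z in cm, then the turn, a rotation vector about the world's x, y, z in units of 6 degrees (1.0 is 6 degrees). A call has 1 to 10 rows; each row is the pose to reach, as a shift and turn from the pose commanded when the call began; what a row does not reach only later rows make up. A row lasts 1/8 s, in which the tool goes at most 62.5 mm and 10.7 degrees, less where a joint would pass 70% of its speed; a pose out of reach is approached as far as the arm can. A call with a gripper value outside its range is refused whole. "hand" is the gripper command: -1 is fully open, 1 is shut, values between are in proportion, set as the call begins (left out, the last holds). The fingers move at their own pace and stop on an object; "grip_force" is the grip in N (left out, the last holds). Time passes only in rows, so rows that repeat a pose let the fingers close. It gives the time, the measured TCP pose, the force, the opening and the grip force at its end, in the units of the state.
- ctrl.get_state(): the state, without advancing time (a new reading comes with each control period).
- ctrl.get_image(name): name is "scene" or "top" or "wrist"; returns the picture (480x640x3 uint8, red, green, blue); there is no depth.
- ctrl.camera_info(name): a dict with "fx", "fy", "cx", "cy" (pixels), "extrinsics" (4x4, takes a point from camera to world coordinates). Camera axes: x right, y up, looking along -z (the intrinsics and any distortion apply to the point x, -y, -z); pixel columns grow to the right and rows downward; lengths in mm; the calibration is good to about 2 mm. A picture is of the moment at which its call begins: read the wrist's pose just before it. camera_info takes no time and is no camera call; for the wrist camera it gives the pose at the moment of the call.
- ctrl.hand_in(): hands the job in; it is judged then, once.
The state is a dict: "clock": time; "joints": joint angles; "joint_velocities": joint speeds; "joint_torque": joint torques, N m; "tcp_pos": TCP position; "eef_rot": TCP orientation; "wrist_force": force on the tool from outside, world axes, zero at the start; "ft_torque": the same for the moment, N m; "grip_width": finger opening in mm; "gripper_force": force on a finger pad.
Only numpy, scipy, OpenCV 4.12 (cv2) and the standard library are available. Lean on these libraries where they do the work, as an engineer would, in place of code of your own. Each camera call takes 0.05 s, during which the arm holds its last target. There are 200 camera calls.

### The job

Put the four pieces of the kit on the black worktop away, each in the grey holder that matches its shape and size: the bottle upright in the large round cup, the vial upright in the small round cup, the timer standing in the rectangular tray and the marker lying in the long pen rest. Never tip the bottle, the vial or the timer over, leave the loose white cap and the syringe filter where they lie, and let go of everything at the end.

Things in the scene. Friction and masses are not known exactly. Their poses are not given: they have to be found in the camera images.
- bottle: clear round laboratory bottle with a ribbed blue screw cap (fixed on), standing; body 56 mm in diameter up to about 65 mm, shoulder above, cap 39 mm in diameter from 80 mm up to the top at 104 mm; 0.16 kg. Origin: centre of its underside, z up.
- vial: small clear round screw vial with a ribbed blue cap (fixed on), standing; 24 mm in diameter, 51 mm high, cap 22 mm in diameter over the top 11 mm; about 25 g. Origin: centre of its underside, z up.
- timer: grey bench timer on the black worktop (another, on the raised white shelf behind, is not meant) with a display and two keys, standing on edge; 24 mm thick along its x, 62 mm wide along its y, 60 mm high; about 70 g. Display faces its -x. Origin: centre of its underside, z up.
- marker: marker pen lying flat, blue and white, 130 mm long along its y, 16 mm thick, 17 mm high, does not roll; about 20 g. Origin: underside of its middle, z up.
- holder_large_round: fixed shallow round grey cup with grey floor, for the bottle: inside diameter 72 mm, rim 16 mm above the bench, wall 4 mm, floor 4 mm above the bench. Origin: centre of its underside.
- holder_small_round: fixed shallow round grey cup with grey floor, for the vial: inside diameter 40 mm, rim 14 mm above the bench, wall 4 mm, floor 4 mm above the bench. Origin: centre of its underside.
- holder_rect: fixed shallow rectangular grey tray with grey floor, for the timer standing: inside 38 mm along its x by 78 mm along its y, rim 14 mm above the bench, wall 4 mm, floor 5 mm above the bench. Origin: centre of its underside.
- holder_long: fixed long grey pen rest with grey floor, for the marker lying: inside 32 mm along its x by 146 mm along its y, floor 4 mm above the bench; 4 mm walls 12 mm high round both ends only, the long sides are open over the middle 94 mm, so fingers can reach in there. Origin: centre of its underside.
- cap: loose white screw cap, bystander, 36 mm in diameter, 16 mm high, lying among the other things. Origin: centre of its underside.
- filter: loose white syringe filter, bystander: flat disc 30 mm in diameter and 5 mm thick with a thin spigot up to 15 mm. Origin: centre of its underside. (Also on the bench, fixed: a computer tower 0.42 m high to the right of all these things, which the arm must swing clear of, and bottles up to 0.16 m high and a vial rack along the back.)
There are look-alikes about, which are no part of the job. Leave any pink or red look-alike of the holder_small_round alone.

How it is judged:
By the outcome, as a careful person would: the job done as asked, in the order asked, and still so for the second after the job is handed in, with the robot touching nothing.
It also fails if it takes over 112 s, if anything falls off the work surface, if the arm or the gripper's body presses on something with over 40 N, if the wrist force passes 120 N, or if a joint passes its speed limit or range.

## Working session

There is one attempt and no reset: what is moved stays moved. The work goes in short steps, Python scripts to look and compute and a tool call to move; the robot and the scene stay as the last step left them, time stands still between calls to the robot, and variables do not carry over. Pictures are saved under pics/ and viewed, at most 16 in all, crops included, and the job is handed in when it is done.

Besides the shell and the picture viewer there is one more tool, called after ">>>" as name(argument=value, ...) on one line, values as JSON. servo_tool: Moves the arm, as the interface text tells. Its arguments: {"type":"object","properties":{"moves":{"type":"string"},"hand":{"type":"number"},"grip_force":{"type":"number"}},"required":["moves"]}

```bash
mkdir -p pics
cat > h.py <<'E'
import numpy as np, cv2
from bench import ctrl
def shot(n,f):
    c=ctrl.camera_info(n); im=ctrl.get_image(n); cv2.imwrite('pics/'+f,im[:,:,::-1]); np.savez('pics/'+f[:-4]+'.npz',fx=c['fx'],fy=c['fy'],cx=c['cx'],cy=c['cy'],E=np.array(c['extrinsics'])); return im,c
def ray(c,u,v,z):
    E=np.array(c['extrinsics'] if 'extrinsics' in c else c['E']); d=E[:3,:3]@np.array([(u-c['cx'])/c['fx'],-(v-c['cy'])/c['fy'],-1.]); o=E[:3,3]
    return (o+d*(z-o[2])/d[2]).round(1)
E
python3 - <<'E'
from h import *
for n in('top','scene'):
    im,c=shot(n,n+'0.png'); print({k:np.round(v,3).tolist() if not isinstance(v,str) else v for k,v in c.items()})
s=ctrl.get_state(); print(s['clock'],s['tcp_pos'],s['eef_rot'])
E
```

```text
{'fx': 541.315, 'fy': 541.315, 'cx': 316.171, 'cy': 237.958, 'extrinsics': [[0.004, 0.994, -0.111, 446.211], [-1.0, 0.003, -0.013, 26.169], [-0.013, 0.111, 0.994, 1259.659], [0.0, 0.0, 0.0, 1.0]]}
{'fx': 536.397, 'fy': 536.397, 'cx': 315.738, 'cy': 242.134, 'extrinsics': [[-0.484, 0.575, -0.66, -139.68], [-0.875, -0.303, 0.377, 459.782], [0.017, 0.76, 0.65, 734.379], [0.0, 0.0, 0.0, 1.0]]}
0.1 [ 239.04254461 -495.02854858  230.8231223 ] [-4.90105639e-04  9.74820373e-01  2.22991023e-01 -6.68485879e-05]
```

View pics/top0.png

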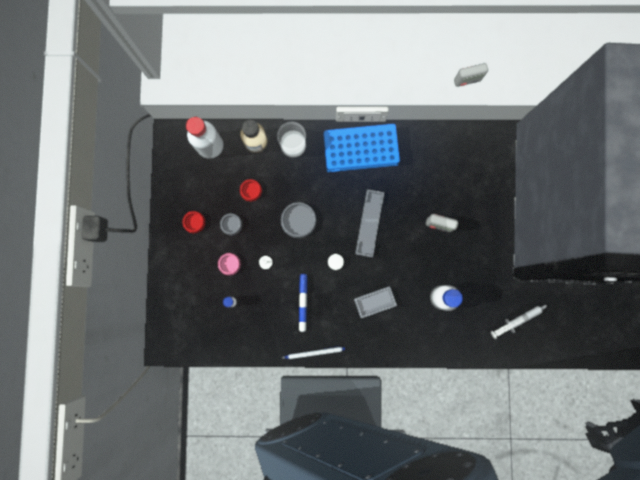

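View pics/scene0.png

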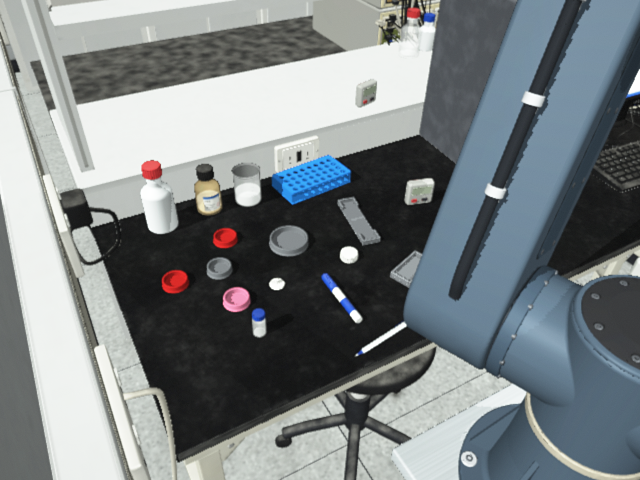

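Top view: the grey large cup is at (298,220), the small grey cup at (230,224), the tray at (375,302) and the pen rest at (369,223). The bottle is at (448,298), the timer on the black top at (441,223), the marker at (303,302) and the vial at (229,301).

Look-alikes:
- **Small cup:** candidates are (250,190) red, (193,222) red, (229,264) pink and (230,224) grey. Only the grey one fits.
- **Marker:** the thick blue/white one at (303,302) fits. The thin pen at (312,352) does not.
- **Timer:** the one at (470,74) is on the shelf, so it is not meant.

I'll confirm these in one crop.

Run:
```python
from h import *
im=cv2.imread('pics/top0.png'); c=dict(np.load('pics/top0.npz'))
cv2.imwrite('pics/crop0.png',cv2.resize(im[170:340,180:480],None,fx=2.6,fy=2.6,interpolation=cv2.INTER_CUBIC))
g=im.max(2); m=(g>75).astype(np.uint8); m[:175]=0; m[345:]=0; m[:,:160]=0; m[:,475:]=0
m=cv2.morphologyEx(m,cv2.MORPH_CLOSE,np.ones((3,3)))
for k in cv2.findContours(m,cv2.RETR_EXTERNAL,cv2.CHAIN_APPROX_NONE)[0]:
    if cv2.contourArea(k)<25: continue
    (u,v),(w,h),a=cv2.minAreaRect(k); 
    b=cv2.boxPoints(((u,v),(w,h),a)); P=[ray(c,*q,12) for q in b]
    e=[P[1]-P[0],P[2]-P[1]]; L=max(e,key=np.linalg.norm)
    print((round(u),round(v)),'z0',ray(c,u,v,0)[:2],'z12',ray(c,u,v,12)[:2],'size',[round(float(np.linalg.norm(x))) for x in e],'long dir deg',round(float(np.degrees(np.arctan2(L[1],L[0]))),1),'col',im[int(v),int(u)][::-1])
hsv=cv2.cvtColor(im,cv2.COLOR_BGR2HSV); bl=cv2.inRange(hsv,(105,130,70),(130,255,255))
n,_,st,ce=cv2.connectedComponentsWithStats(bl)
for i in range(1,n):
    if st[i,4]>20 and ce[i][1]>180: print('blue',ce[i].round(1),st[i],'z51',ray(c,*ce[i],51)[:2],'z104',ray(c,*ce[i],104)[:2])
```

```text
(229, 302) z0 [438.7 244.2] z12 [438.8 242.1] size [32, 25] long dir deg -89.8 col [ 62  94 191]
(375, 302) z0 [439.3 -93.4] z12 [439.4 -92.3] size [90, 49] long dir deg -70.6 col [156 163 170]
(446, 298) z0 [ 450.1 -257.2] z12 [ 450.1 -254.5] size [73, 57] long dir deg -89.8 col [ 84 116 217]
(302, 302) z0 [437.2  75. ] z12 [437.3  74.5] size [18, 134] long dir deg -179.6 col [250 252 250]
(265, 262) z0 [530.6 162. ] z12 [529.8 160.8] size [32, 32] long dir deg -179.1 col [242 246 244]
(335, 262) z0 [532.4  -1.2] z12 [531.5  -0.9] size [37, 39] long dir deg 180.0 col [249 251 250]
(229, 264) z0 [526.8 247.3] z12 [526.  245.2] size [52, 53] long dir deg -134.3 col [238 152 188]
(442, 222) z0 [ 624.9 -250.6] z12 [ 623.2 -247.9] size [35, 73] long dir deg -100.7 col [192 198 195]
(230, 224) z0 [621.  245.9] z12 [619.4 243.8] size [47, 49] long dir deg -178.8 col [137 143 148]
(193, 222) z0 [625.6 333.4] z12 [623.9 330.5] size [51, 52] long dir deg -134.4 col [207  48  48]
(298, 220) z0 [631.   85.8] z12 [629.2  85.3] size [80, 82] long dir deg -179.7 col [136 145 149]
(369, 223) z0 [623.7 -81.6] z12 [622.  -80.6] size [157, 43] long dir deg -10.3 col [140 148 155]
(250, 190) z0 [701.3 200.2] z12 [698.8 198.5] size [52, 53] long dir deg -179.1 col [210  52  50]
blue [302.6 282.8] [299 274   8  19 140] z51 [481.  72.] z104 [479.5  70. ]
blue [453.  297.9] [443 290  20  17 273] z51 [ 449.2 -261.1] z104 [ 449.1 -248.5]
blue [227.2 301.4] [223 297  10  10  81] z51 [439.1 239.4] z104 [439.4 230.1]
blue [302.4 313.9] [298 308   9  13 106] z51 [412.5  71.9] z104 [414.   69.9]
```

View pics/crop0.png

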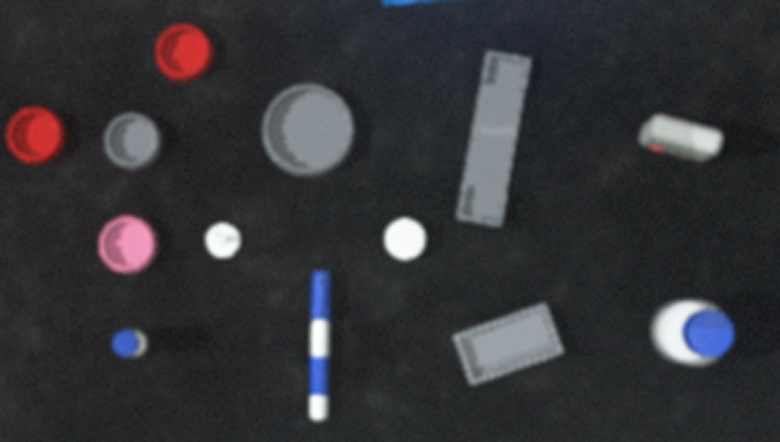

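The crop confirms the targets: grey small cup at crop (131,140), marker at (318,345), bottle cap at (708,333) and timer at (680,137). Holder sizes match the given ones: 48, 80, 154x40 and 86x46 mm outer. Next I'll move over the bottle.

>>> servo_tool(moves="21 24.6 0 0 0 0;21 24.6 0 0 0 0;21 24.6 0 0 0 0;21 24.6 0 0 0 0;21 24.6 0 0 0 0;21 24.6 0 0 0 0;21 24.6 0 0 0 0;21 24.6 0 0 0 0;21 24.6 0 0 0 0", hand=-1)

```text
clock: 1.23
tcp_pos: [448.4, -250.3, 231.2]
eef_rot: [-0.0, 0.975, 0.222, -0.0]
wrist_force: [0.2, 0.0, 1.2]
grip_width: 85.4
gripper_force: 0.0
```

Run:
```python
from h import *
s=ctrl.get_state(); print(s['clock'],s['tcp_pos'].round(1),s['joints'].round(2),s['grip_width'])
im,c=shot('wrist','w1.png'); print(np.round(c['extrinsics'],2).tolist(),c['fx'])
hsv=cv2.cvtColor(im,cv2.COLOR_RGB2HSV); bl=cv2.inRange(hsv,(105,110,60),(130,255,255))
n,_,st,ce=cv2.connectedComponentsWithStats(bl)
for i in range(1,n):
    if st[i,4]>100: print(st[i],ce[i].round(1),ray(c,*ce[i],104),ray(c,*ce[i],95))
```

```text
1.225 [ 448.4 -250.3  231.2] [-0.6   0.28  1.74 -0.    1.11  0.52] 85.3888387378488
[[0.43, 0.86, 0.27, 518.55], [-0.9, 0.41, 0.13, -217.19], [0.0, -0.3, 0.95, 373.96], [0.0, 0.0, 0.0, 1.0]] 400.7507741642862
[ 292  193   55   58 2475] [318.7 222.4] [ 452.7 -247.5  104. ] [ 450.6 -248.5   95. ]
```

View pics/w1.png

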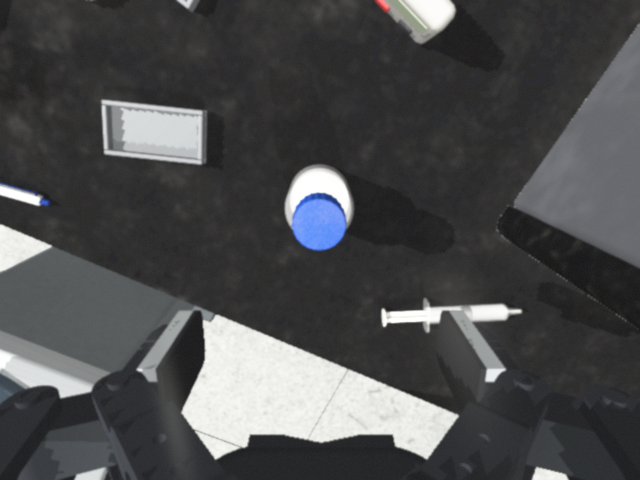

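Wrist view: bottle cap centred at (319,222), no obstacles near it, and the tray visible at (155,130). The two estimates agree to about 2 mm, so I'll descend and grip the cap.

>>> servo_tool(moves="0.2 0.1 -6 0 0 0;0.2 0.1 -12 0 0 0;0.2 0.1 -14.5 0 0 0;0.2 0.1 -15.6 0 0 0;0.2 0.1 -15.6 0 0 0")

```text
clock: 1.9
tcp_pos: [451.1, -248.6, 75.5]
eef_rot: [-0.0, 0.975, 0.223, -0.0]
wrist_force: [0.6, -0.2, -0.2]
grip_width: 85.4
gripper_force: 0.0
```

>>> servo_tool(moves="0 0 0 0 0 0;0 0 0 0 0 0;0 0 0 0 0 0;0 0 0 0 0 0;0 0 0 0 0 0;0 0 0 0 0 0;0 0 0 0 0 0;0 0 0 0 0 0", hand=1, grip_force=40)

```text
clock: 2.9
tcp_pos: [451.7, -248.5, 76.4]
eef_rot: [0.001, 0.975, 0.223, 0.001]
wrist_force: [-0.4, 1.3, 8.5]
grip_width: 40.6
gripper_force: 39.0
```

>>> servo_tool(moves="0 0 3 0 0 0;0 0 7 0 0 0;3 5 7 0 0 0;6 10 7 0 0 0;9 15 7 0 0 0;12 20 7 0 0 0;14 25 7 0 0 0;16 29 7 0 0 0;17.8 33.4 7 0 0 0;17.8 33.4 7 0 0 0")

```text
clock: 4.15
tcp_pos: [629.6, 88.5, 145.2]
eef_rot: [-0.0, 0.974, 0.225, 0.0]
wrist_force: [0.2, -0.5, -1.1]
grip_width: 40.6
gripper_force: 39.0
```

>>> servo_tool(moves="0 0 0 0 0 0;0 0 0 0 0 0")

```text
clock: 4.4
tcp_pos: [628.9, 84.7, 145.4]
eef_rot: [0.0, 0.975, 0.222, -0.0]
wrist_force: [0.0, -0.1, -1.2]
grip_width: 40.6
gripper_force: 39.0
```

Run:
```python
from h import *
s=ctrl.get_state(); print(s['clock'],s['tcp_pos'].round(1),s['joints'].round(2),s['grip_width'])
a,_=shot('wrist','w2.png'); b,c=shot('top','t2.png')
cv2.imwrite('pics/c2.png',np.hstack([cv2.resize(a,(400,300)),cv2.resize(b[180:270,240:360],(400,300))])[:,:,::-1])
```

```text
4.4 [628.9  84.7 145.4] [ 0.06  0.59  1.49 -0.    1.05  1.18] 40.55916657698368
```

View pics/c2.png

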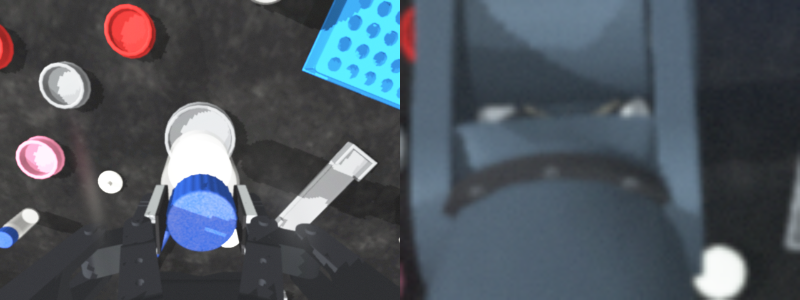

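The wrist view shows the bottle upright in the fingers. The large cup spans (165..236,133) and the small cup is at (64,86), both in the half-scale picture. I'll check the cup centres from these pixels.

Run:
```python
from h import *
c=dict(np.load('pics/w2.npz'))
for p,z in [((165,133),16),((236,133),16),((200,102),16),((40,84),14),((90,87),14),((65,63),14),((63,109),14)]:
    print(p,ray(c,p[0]*1.6,p[1]*1.6,z))
```

```text
(165, 133) [622.4 124.7  16. ]
(236, 133) [656.7  53.3  16. ]
(200, 102) [670.1 104.3  16. ]
(40, 84) [613.4 265.1  14. ]
(90, 87) [633.4 216.4  14. ]
(65, 63) [645.3 247.3  14. ]
(63, 109) [598.3 235.6  14. ]
```

>>> servo_tool(moves="0.25 0.05 -2 0 0 0;0.25 0.05 -4 0 0 0;0.25 0.05 -5.5 0 0 0;0.25 0.05 -6.2 0 0 0;0.25 0.05 -6.5 0 0 0;0.25 0.05 -6.6 0 0 0;0.25 0.05 -6.6 0 0 0")

```text
clock: 5.38
tcp_pos: [632.5, 86.6, 81.2]
eef_rot: [0.0, 0.975, 0.223, 0.001]
wrist_force: [-4.3, 0.9, 11.2]
grip_width: 40.2
gripper_force: 41.8
```

Run:
```python
from h import *
s=ctrl.get_state(); print(s['clock'],s['tcp_pos'].round(1),s['wrist_force'].round(1))
a,_=shot('scene','s3.png'); b,c=shot('wrist','w3.png')
cv2.imwrite('pics/c3.png',np.hstack([cv2.resize(a[160:340,170:410],(400,300),interpolation=2),cv2.resize(b,(400,300))])[:,:,::-1])
```

```text
5.375 [632.5  86.6  81.2] [-4.3  0.9 11.2]
```

View pics/c3.png

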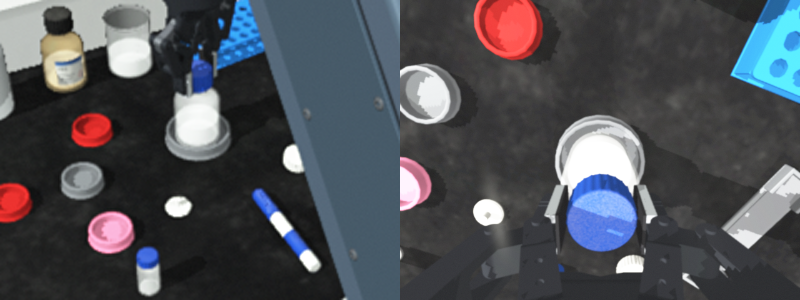

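The left (scene) crop shows the bottle standing in the large cup at (198,135). The right (wrist) crop shows the cup rim around its base. It is seated, so I'll release it and go above the vial.

>>> servo_tool(moves="0 0 0 0 0 0;0 0 0 0 0 0;0 0 0 0 0 0;0 0 0 0 0 0;0 0 0 0 0 0;0 0 4 0 0 0;0 0 8 0 0 0;0 0 12 0 0 0", hand=-1)

```text
clock: 6.48
tcp_pos: [631.5, 86.2, 200.6]
eef_rot: [-0.0, 0.975, 0.223, -0.0]
wrist_force: [1.1, -0.2, -0.2]
grip_width: 85.6
gripper_force: 0.0
```

>>> servo_tool(moves="-5 3 0 0 0 0;-10 8 0 0 0 0;-15 12 0 0 0 0;-19.2 15.2 0 0 0 0;-19.2 15.2 -2 0 0 0;-19.2 15.2 -2 0 0 0;-19.2 15.2 -2 0 0 0")

```text
clock: 7.35
tcp_pos: [440.3, 238.0, 179.8]
eef_rot: [-0.0, 0.975, 0.223, 0.0]
wrist_force: [-1.3, -0.3, -0.1]
grip_width: 85.0
gripper_force: 0.0
```

Run:
```python
from h import *
s=ctrl.get_state(); print(s['clock'],s['tcp_pos'].round(1))
im,c=shot('wrist','w4.png')
hsv=cv2.cvtColor(im,cv2.COLOR_RGB2HSV); bl=cv2.inRange(hsv,(105,110,60),(130,255,255))
n,_,st,ce=cv2.connectedComponentsWithStats(bl)
for i in range(1,n):
    if st[i,4]>100: print(st[i],ce[i].round(1),ray(c,*ce[i],51),ray(c,*ce[i],45),ray(c,*ce[i],15))
```

```text
7.35 [440.3 238.  179.8]
[302 211  33  33 818] [318.  227.3] [440.8 239.6  51. ] [439.3 238.9  45. ] [431.6 235.4  15. ]
[ 497  227   47   54 1233] [521.1 253.1] [486.8  99.9  51. ] [486.3  96.1  45. ] [483.7  77.2  15. ]
[468 302  25  25 353] [479.1 314.8] [431.7 100.4  51. ] [430.   96.7  45. ] [421.3  77.8  15. ]
```

View pics/w4.png

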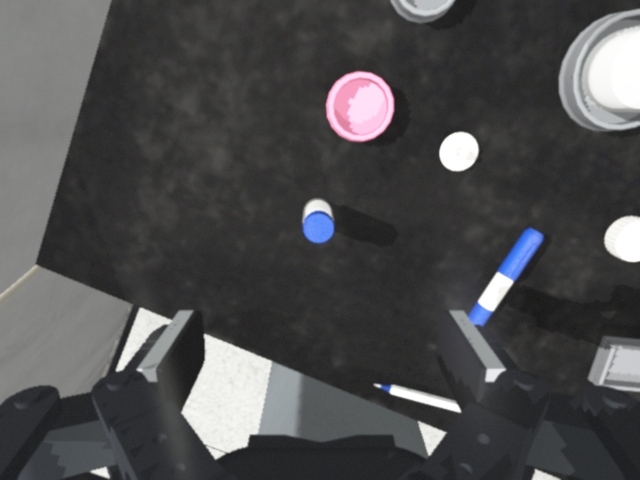

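Wrist view: vial cap at (318,227), giving (440,239). Nothing is within finger reach: the pink cup is at (360,105) and the marker at (505,275).

>>> servo_tool(moves="0 0.1 -6 0 0 0;0 0.1 -12 0 0 0;0 0.1 -15 0 0 0;0 0.1 -16 0 0 0;0 0.1 -16 0 0 0")

```text
clock: 8.02
tcp_pos: [440.3, 239.2, 19.8]
eef_rot: [-0.0, 0.975, 0.223, 0.0]
wrist_force: [0.8, -0.2, 0.6]
grip_width: 85.3
gripper_force: 0.0
```

>>> servo_tool(moves="0 0 0 0 0 0;0 0 0 0 0 0;0 0 0 0 0 0;0 0 0 0 0 0;0 0 0 0 0 0;0 0 0 0 0 0;0 0 0 0 0 0;0 0 0 0 0 0;0 0 0 0 0 0", hand=1, grip_force=25)

```text
clock: 9.15
tcp_pos: [439.9, 239.4, 19.8]
eef_rot: [-0.0, 0.975, 0.223, 0.0]
wrist_force: [-1.2, -0.5, 5.7]
grip_width: 22.1
gripper_force: 24.5
```

>>> servo_tool(moves="0 0 3 0 0 0;0 0 6 0 0 0;4 0 6 0 0 0;9 0.1 6 0 0 0;14 0.3 6 0 0 0;17 0.4 6 0 0 0;18.1 0.4 6 0 0 0;18.1 0.4 6 0 0 0;18.1 0.4 6 0 0 0")

```text
clock: 10.28
tcp_pos: [619.6, 243.3, 79.2]
eef_rot: [0.0, 0.975, 0.223, -0.0]
wrist_force: [-1.3, 0.1, -0.3]
grip_width: 22.0
gripper_force: 24.7
```

Run:
```python
from h import *
s=ctrl.get_state(); print(s['clock'],s['tcp_pos'].round(1),s['grip_width'],s['wrist_force'].round(1))
im,c=shot('wrist','w5.png'); a,_=shot('scene','s5.png')
cv2.imwrite('pics/c5.png',np.hstack([cv2.resize(im,(400,300)),cv2.resize(a[160:340,130:370],(400,300))])[:,:,::-1])
```

```text
10.275 [619.6 243.3  79.2] 21.992228814290335 [-1.3  0.1 -0.3]
```

View pics/c5.png

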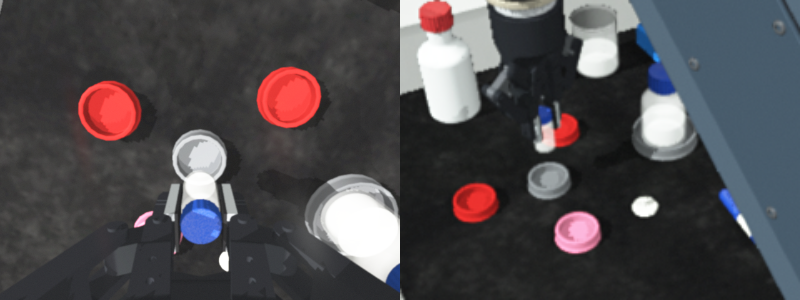

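The vial hangs upright in the fingers, with the grey cup at (199,157) and both red cups clear. I'll check the cup centre.

Run:
```python
from h import *
c=dict(np.load('pics/w5.npz'))
for p in [(172.5,157),(227,157),(199.5,130)]: print(p,ray(c,p[0]*1.6,p[1]*1.6,14))
p=ray(c,199.5*1.6,130*1.6,14); d=np.array([.9,.435]); print(p[:2]-24*d)
```

```text
(172.5, 157) [614.  267.2  14. ]
(227, 157) [634.8 224.1  14. ]
(199.5, 130) [646.1 256.3  14. ]
[624.5  245.86]
```

>>> servo_tool(moves="0.2 0.05 -2 0 0 0;0.2 0.05 -4 0 0 0;0.2 0.05 -5 0 0 0;0.2 0.05 -5.4 0 0 0;0.2 0.05 -5.6 0 0 0;0.2 0.05 -5.6 0 0 0")

```text
clock: 11.12
tcp_pos: [623.0, 243.9, 23.9]
eef_rot: [-0.0, 0.975, 0.223, 0.001]
wrist_force: [-0.6, -0.3, 1.7]
grip_width: 22.1
gripper_force: 24.8
```

>>> servo_tool(moves="0 0 0 0 0 0;0 0 0 0 0 0;0 0 0 0 0 0;0 0 0 0 0 0;0 0 2 0 0 0;0 0 6 0 0 0;0 0 11 0 0 0;0 0 14 0 0 0;0 0 14 0 0 0", hand=0)

```text
clock: 12.25
tcp_pos: [623.9, 244.2, 167.5]
eef_rot: [-0.0, 0.975, 0.223, 0.003]
wrist_force: [0.1, 0.3, -0.8]
grip_width: 42.4
gripper_force: 0.0
```

Run:
```python
from h import *
s=ctrl.get_state(); print(s['clock'],s['tcp_pos'].round(1),s['grip_width'],s['wrist_force'].round(1))
im,c=shot('wrist','w6.png'); a,_=shot('scene','s6.png')
cv2.imwrite('pics/c6.png',np.hstack([cv2.resize(im,(400,300)),cv2.resize(a[160:340,130:370],(400,300))])[:,:,::-1])
```

```text
12.25 [623.9 244.2 167.5] 42.37956859131804 [ 0.1  0.3 -0.8]
```

View pics/c6.png

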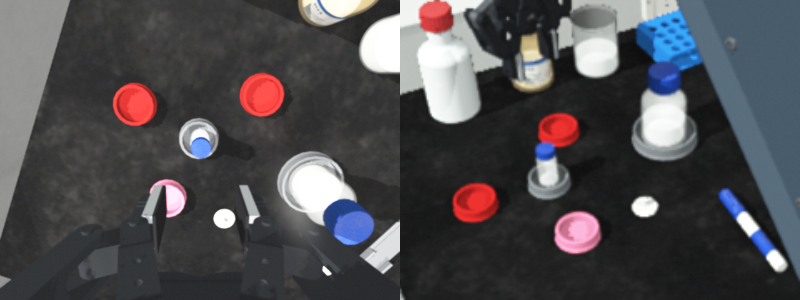

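Both views show the vial standing in the grey cup at (199,140) and the bottle in its cup. Next is the timer.

>>> servo_tool(moves="0 0 4 0 0 0;0 -6 4 0 0 1.5;0 -12 4 0 0 3;0 -18 4 0 0 4.5;0 -24 4 0 0 6;0 -30 4 0 0 7.5;0 -36 4 0 0 8.9;0 -42 4 0 0 8.9;0 -48.8 4 0 0 8.9;0 -48.8 4 0 0 8.9", hand=-1)

```text
clock: 13.6
tcp_pos: [621.5, -248.0, 201.7]
eef_rot: [-0.001, 0.772, 0.636, -0.001]
wrist_force: [-0.6, 1.1, -0.5]
grip_width: 85.4
gripper_force: 0.0
```

>>> servo_tool(moves="0 0 0 0 0 0;0 0 0 0 0 0")

```text
clock: 13.85
tcp_pos: [622.7, -242.8, 202.9]
eef_rot: [-0.0, 0.77, 0.638, -0.0]
wrist_force: [0.4, 0.7, 0.1]
grip_width: 85.5
gripper_force: 0.0
```

Run:
```python
from h import *
s=ctrl.get_state(); print(s['clock'],s['tcp_pos'].round(1),s['eef_rot'].round(3),s['grip_width'],s['joints'].round(2))
im,c=shot('wrist','w7.png')
```

```text
13.85 [ 622.7 -242.8  202.9] [-0.     0.77   0.638 -0.   ] 85.48292860408647 [-0.44  0.59  1.34  0.    1.21 -0.25]
```

View pics/w7.png

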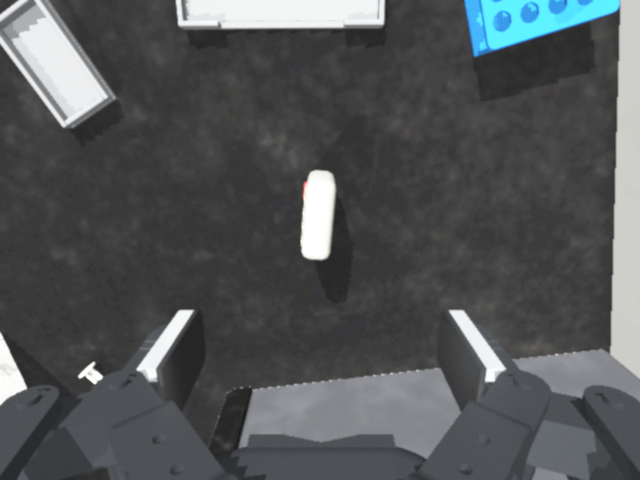

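Wrist view: the timer's top face runs from (322,171) to (315,260), slightly turned, with its red key to the left. The pen rest is above and the tray at top left.

Run:
```python
from h import *
c=dict(np.load('pics/w7.npz')); im=cv2.imread('pics/w7.png')
def rect(m,z,nm):
    k=max(cv2.findContours(m,cv2.RETR_EXTERNAL,cv2.CHAIN_APPROX_NONE)[0],key=cv2.contourArea)
    P=np.array([ray(c,*p[0],z)[:2] for p in k],np.float32)
    (a,b),(w,h),t=cv2.minAreaRect(P); B=cv2.boxPoints(((a,b),(w,h),t)); e=[B[1]-B[0],B[2]-B[1]]; L=max(e,key=np.linalg.norm)
    print(nm,round(a,1),round(b,1),round(w,1),round(h,1),'long deg',round(float(np.degrees(np.arctan2(L[1],L[0])))%180,1))
hsv=cv2.cvtColor(im,cv2.COLOR_BGR2HSV)
for th in(170,210):
    m=np.zeros(im.shape[:2],np.uint8); m[150:285,280:360]=((im.min(2)>th)*255)[150:285,280:360]; rect(m,60,'timer')
m=np.zeros(im.shape[:2],np.uint8); m[0:140,0:130]=((im.min(2)>85)*255)[0:140,0:130]; m=cv2.morphologyEx(m,5-2,np.ones((7,7))); rect(m,14,'tray')
for p in [(64,127),(116,97),(0,34),(36,0)]: print(p,ray(c,*p,14)[:2])
```

```text
timer 622.4 -238.0 66.8 22.0 long deg 74.8
timer 622.1 -238.0 66.1 21.0 long deg 74.7
tray 443.6 -92.4 55.5 91.4 long deg 109.5
(64, 127) [ 435.  -139.8]
(116, 97) [ 483.4 -126.1]
(0, 34) [413.1 -67.4]
(36, 0) [448.4 -51.3]
```

>>> servo_tool(moves="0 0.4 -6 0 0 -0.7;0 0.4 -12 0 0 -0.7;0 0.4 -16 0 0 -0.7;0 0.4 -18.1 0 0 -0.7;0 0.4 -18.1 0 0 -0.7")

```text
clock: 14.52
tcp_pos: [622.5, -239.6, 21.7]
eef_rot: [-0.001, 0.793, 0.609, -0.0]
wrist_force: [-0.3, -0.4, 0.8]
grip_width: 85.8
gripper_force: 0.0
```

>>> servo_tool(moves="0 0 0 0 0 0;0 0 0 0 0 0;0 0 0 0 0 0;0 0 0 0 0 0;0 0 0 0 0 0;0 0 0 0 0 0;0 0 0 0 0 0;0 0 0 0 0 0;0 0 0 0 0 0", hand=1, grip_force=30)

```text
clock: 15.65
tcp_pos: [622.9, -240.4, 22.9]
eef_rot: [0.0, 0.793, 0.609, 0.0]
wrist_force: [-2.0, 1.5, 5.6]
grip_width: 21.6
gripper_force: 35.9
```

>>> servo_tool(moves="0 0 3 0 0 0;0 0 7 0 0 0;-4 3 7 0 0 1.5;-8 6.5 7 0 0 3;-12 10 7 0 0 4.5;-15 12.5 7 0 0 5.7;-18.2 14.8 7 0 0 5.7;-18.2 14.8 7 0 0 5.7;-18.2 14.8 7 0 0 5.7")

```text
clock: 16.77
tcp_pos: [441.4, -92.6, 92.6]
eef_rot: [0.001, 0.579, 0.815, 0.0]
wrist_force: [0.5, -0.3, -1.1]
grip_width: 21.3
gripper_force: 35.0
```

Run:
```python
from h import *
s=ctrl.get_state(); print(s['clock'],s['tcp_pos'].round(1),s['eef_rot'].round(3),s['grip_width'],s['wrist_force'].round(1))
im,c=shot('wrist','w8.png')
```

```text
16.775 [441.4 -92.6  92.6] [0.001 0.579 0.815 0.   ] 21.337281930371017 [ 0.5 -0.3 -1.1]
```

View pics/w8.png

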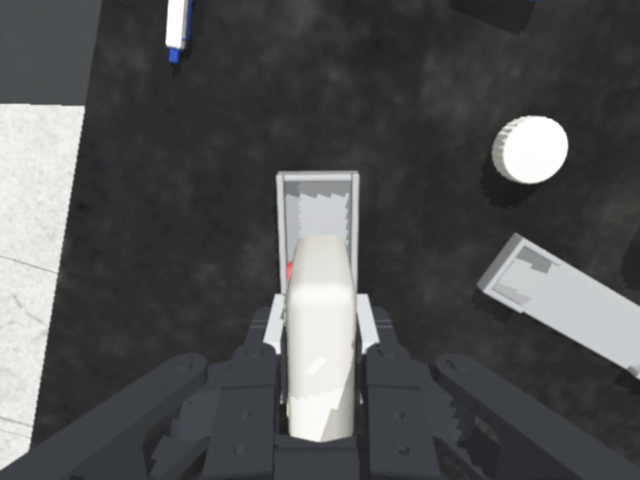

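Wrist view: the timer is held upright and parallel to the tray, whose far corners are at (278,172) and (358,172). The lower far edge of the timer is at (322,235).

Run:
```python
from h import *
c=dict(np.load('pics/w8.npz'))
t=np.radians(109.4); L=np.array([np.cos(t),np.sin(t)]); W=np.array([L[1],-L[0]]); o=np.array([440.,-92.3])
f=lambda n,p,z: print(n,ray(c,*p,z)[:2],'along,across',((ray(c,*p,z)[:2]-o)@np.c_[L,W]).round(1))
f('tray far L',(278,172),14);f('tray far R',(358,172),14);f('side L',(281,285),14);f('side R',(357,285),14)
f('timer bottom far',(322,236),70);f('timer botfar L',(299,242),70);f('timer botfar R',(348,242),70);f('top far',(322,296),130);f('topL',(287,300),130);f('topR',(356,300),130)
```

```text
tray far L [405.9 -57.5] along,across [ 44.2 -20.6]
tray far R [447.4 -43.1] along,across [43.9 23.3]
side L [ 427.7 -121.4] along,across [-23.4 -21.3]
side R [ 470.8 -106.5] along,across [-23.6  24.3]
timer bottom far [435.  -68.2] along,across [24.4  3.3]
timer botfar L [426.5 -74. ] along,across [21.7 -6.7]
timer botfar R [446.6 -67.1] along,across [21.6 14.6]
top far [434.8 -68. ] along,across [24.6  3.2]
topL [425.6 -72.5] along,across [23.5 -7. ]
topR [444.5 -66. ] along,across [23.3 13. ]
```

>>> servo_tool(moves="-0.35 0.4 -2 0 0 0;-0.35 0.4 -4 0 0 0;-0.35 0.4 -5 0 0 0;-0.35 0.4 -5.6 0 0 0;-0.35 0.4 -6.1 0 0 0;-0.35 0.4 -6.4 0 0 0;-0.35 0.4 -6.5 0 0 0;-0.35 0.4 -6.5 0 0 0")

```text
clock: 17.82
tcp_pos: [437.3, -88.3, 27.9]
eef_rot: [0.0, 0.579, 0.815, 0.0]
wrist_force: [-1.5, 1.4, 6.3]
grip_width: 21.4
gripper_force: 35.9
```

Run:
```python
from h import *
s=ctrl.get_state(); print(s['clock'],s['tcp_pos'].round(1),s['eef_rot'].round(3),s['grip_width'],s['wrist_force'].round(1),s['ft_torque'].round(2))
im,c=shot('wrist','w9.png')
cv2.imwrite('pics/c9.png',im[130:440,200:440,::-1].repeat(1,0))
```

```text
17.825 [437.3 -88.3  27.9] [0.    0.579 0.815 0.   ] 21.404248568935166 [-1.5  1.4  6.3] [ 0.01  0.41 -0.04]
```

View pics/c9.png

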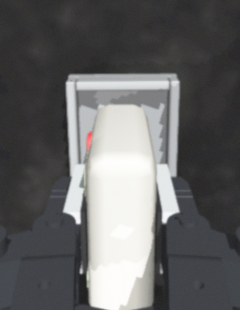

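The timer stands inside the tray walls with a gap all round, and the contact height matches the floor. I'll release it and go to the marker.

>>> servo_tool(moves="0 0 0 0 0 0;0 0 0 0 0 0;0 0 0 0 0 0;0 0 0 0 0 0;0 0 0 0 0 0;0 0 3 0 0 0;0 0 8 0 0 0;0 0 13 0 0 0", hand=-1)

```text
clock: 18.88
tcp_pos: [436.8, -88.2, 158.7]
eef_rot: [-0.0, 0.579, 0.815, -0.0]
wrist_force: [0.5, -0.2, 0.2]
grip_width: 85.2
gripper_force: 0.0
```

>>> servo_tool(moves="0 2 0 0 0 1.7;0 4 0 0 0 3.4;0 7 0 0 0 5.1;0 10 0 0 0 6.8;0 13 0 0 0 8.5;0 15 0 0 0 10.2;0 16.3 0 0 0 11.8;0 16.3 0 0 0 11.8;0 16.3 0 0 0 11.8")

```text
clock: 20.0
tcp_pos: [437.1, 74.4, 157.3]
eef_rot: [-0.0, 0.002, 1.0, -0.0]
wrist_force: [-0.1, 0.3, 0.0]
grip_width: 85.0
gripper_force: 0.0
```

Run:
```python
from h import *
s=ctrl.get_state(); print(s['clock'],s['tcp_pos'].round(1),s['eef_rot'].round(3),s['grip_width'],s['joints'].round(2))
im,c=shot('wrist','w10.png'); a,_=shot('scene','s10.png')
cv2.imwrite('pics/c10.png',np.hstack([cv2.resize(im,(400,300)),cv2.resize(a[180:360,200:440],(400,300))])[:,:,::-1])
```

```text
20.0 [437.1  74.4 157.3] [-0.     0.002  1.    -0.   ] 84.99695089192491 [ 0.06  0.26  1.99 -0.    0.89 -1.5 ]
```

View pics/c10.png

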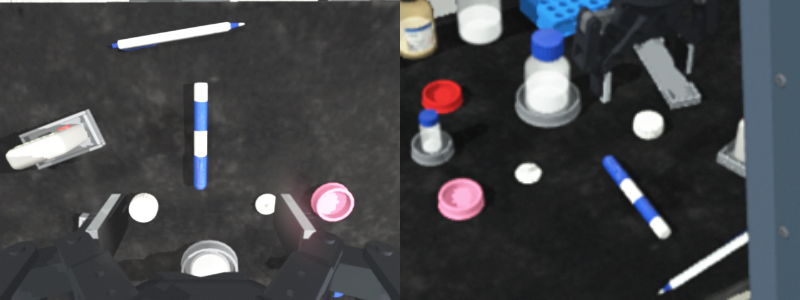

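Left (wrist) view: the marker runs from (201,83) to (200,189), and the timer stands in the tray at (60,140). The cap and filter at (143,207) and (265,204) are clear of the fingers.

Run:
```python
from h import *
c=dict(np.load('pics/w10.npz'))
for p in [(201,83),(200.5,189),(194,135),(207,135)]: print(p,ray(c,p[0]*1.6,p[1]*1.6,12))
```

```text
(201, 83) [375.2  75.   12. ]
(200.5, 189) [505.1  73.9  12. ]
(194, 135) [434.7  66.5  12. ]
(207, 135) [434.7  81.9  12. ]
```

>>> servo_tool(moves="0.1 0 -6 0 0 0;0.1 0 -12 0 0 0;0.1 0 -14.2 0 0 0;0.1 0 -15.2 0 0 0;0.1 0 -15.2 0 0 0")

```text
clock: 20.72
tcp_pos: [438.3, 74.5, 5.4]
eef_rot: [-0.0, 0.001, 1.0, -0.0]
wrist_force: [-1.2, 0.1, 0.2]
grip_width: 85.3
gripper_force: 0.0
```

>>> servo_tool(moves="0 0 0 0 0 0;0 0 0 0 0 0;0 0 0 0 0 0;0 0 0 0 0 0;0 0 0 0 0 0;0 0 0 0 0 0;0 0 0 0 0 0;0 0 0 0 0 0;0 0 0 0 0 0;0 0 0 0 0 0", hand=1, grip_force=30)

```text
clock: 21.98
tcp_pos: [438.3, 74.8, 5.7]
eef_rot: [0.0, 0.0, 1.0, 0.0]
wrist_force: [-1.6, -0.2, 5.9]
grip_width: 15.4
gripper_force: 31.1
```

>>> servo_tool(moves="0 0 4 0 0 0;0 0 8 0 0 0;3 -4 8 0 0 -0.5;7 -8 8 0 0 -1;11 -11 8 0 0 -1.7;15 -13.5 8 0 0 -1.7;18.4 -15.6 8 0 0 -1.7;18.4 -15.6 8 0 0 -1.7;18.4 -15.6 8 0 0 -1.7")

```text
clock: 23.1
tcp_pos: [621.4, -80.9, 84.9]
eef_rot: [-0.001, 0.089, 0.996, 0.0]
wrist_force: [0.7, -0.2, -0.0]
grip_width: 15.3
gripper_force: 30.3
```

Run:
```python
from h import *
s=ctrl.get_state(); print(s['clock'],s['tcp_pos'].round(1),s['eef_rot'].round(3),s['grip_width'],s['wrist_force'].round(1))
im,c=shot('wrist','w11.png')
```

```text
23.1 [621.4 -80.9  84.9] [-0.001  0.089  0.996  0.   ] 15.287105639178447 [ 0.7 -0.2 -0. ]
```

View pics/w11.png

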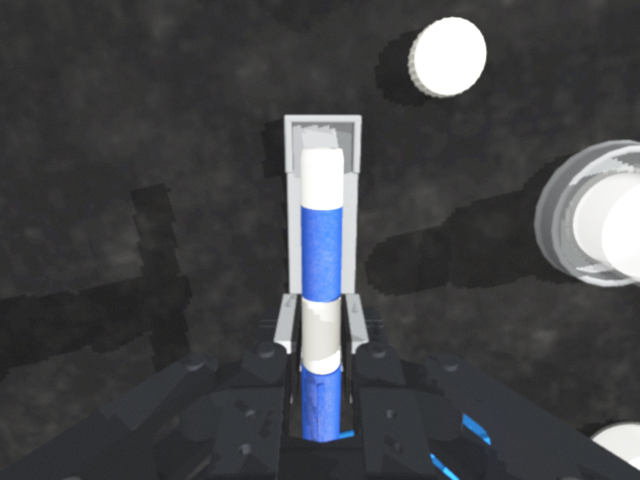

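The marker is held level and parallel to the rest, whose near end wall is at (285..361,115). The marker's tip is at (322,149).

Run:
```python
from h import *
c=dict(np.load('pics/w11.npz'))
t=np.radians(169.7); L=np.array([np.cos(t),np.sin(t)]); W=np.array([L[1],-L[0]]); o=np.array([621.4,-80.9])
f=lambda n,p,z: print(n,((ray(c,*p,z)[:2]-o)@np.c_[L,W]).round(1))
f('end L',(285,115),12);f('end R',(361,115),12);f('mk L',(301,152),90);f('mk R',(343,152),90);f('mk tip',(322,149),88);f('floor side L',(289,260),4);f('floor side R',(356,260),4);f('mk bL',(302,290),90);f('mk bR',(341,290),90)
```

```text
end L [ 74.  -18.3]
end R [74.1 20.8]
mk L [62.2 -6.5]
mk R [62.3  7.7]
mk tip [63.   0.6]
floor side L [ -8.3 -18.7]
floor side R [-8.3 21.1]
mk bL [11.5 -6.8]
mk bR [11.5  7.8]
```

Offsets are about 1 mm, so I'll lower straight down and release.

>>> servo_tool(moves="0 0 -3 0 0 0;0 0 -5 0 0 0;0 0 -6.5 0 0 0;0 0 -7.2 0 0 0;0 0 -7.5 0 0 0;0 0 -7.6 0 0 0;0 0 -7.6 0 0 0")

```text
clock: 24.02
tcp_pos: [622.5, -81.3, 9.8]
eef_rot: [0.0, 0.089, 0.996, -0.0]
wrist_force: [-0.0, 0.1, 0.1]
grip_width: 15.2
gripper_force: 30.3
```

>>> servo_tool(moves="0 0 0 0 0 0;0 0 0 0 0 0;0 0 0 0 0 0;0 0 0 0 0 0;0 0 3 0 0 0;0 0 8 0 0 0;0 0 14 0 0 0;0 0 18 0 0 0;-10 -8 18 0 0 0;-16 -16 18 0 0 0", hand=-0.2)

```text
clock: 25.28
tcp_pos: [529.8, -166.7, 189.7]
eef_rot: [0.0, 0.088, 0.996, -0.0]
wrist_force: [0.9, -1.6, 0.3]
grip_width: 51.2
gripper_force: 0.0
```

>>> servo_tool(moves="-6 -6 0 0 0 0;-10 -12 0 0 0 0;-14 -18 0 0 0 0;-14 -18 0 0 0 0;-14 -18 0 0 0 0")

```text
clock: 25.9
tcp_pos: [389.6, -348.2, 189.4]
eef_rot: [0.0, 0.091, 0.996, -0.0]
wrist_force: [-0.3, -0.2, -0.4]
grip_width: 51.5
gripper_force: 0.0
```

Run:
```python
from h import *
s=ctrl.get_state(); print(s['clock'],s['tcp_pos'].round(1),s['grip_width'],s['wrist_force'].round(1))
b,c=shot('top','t12.png'); a,_=shot('scene','s12.png')
cv2.imwrite('pics/c12.png',np.vstack([cv2.resize(b[170:340,180:480],(530,300)),cv2.resize(a[130:370,100:524],(530,300))])[:,:,::-1])
```

```text
25.9 [ 389.6 -348.2  189.4] 51.50372393722212 [-0.3 -0.2 -0.4]
```

View pics/c12.png

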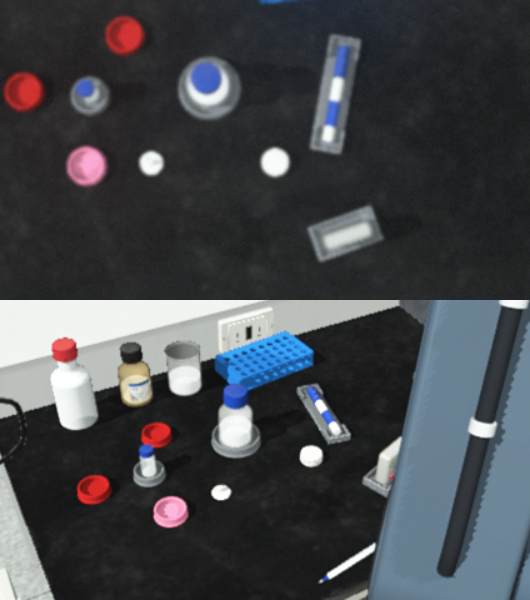

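All four pieces sit in their holders: bottle at (210,85), vial at (90,95), marker at (336,92) and timer at (345,235). The cap and filter are undisturbed and the gripper is clear.

```bash
python3 -c "
from bench import ctrl
print(ctrl.hand_in())"
```

```text
the job is handed in; nothing more can be done
None
```

The bottle, vial, timer and marker are each in their matching grey holder and released, the loose cap and filter were not moved, and the job was handed in at about 26 s; the hand-in gave no verdict.

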